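# Unbolt the hardener chest against its spring safety catch

### The job

Unbolt the yellow hardener chest on the pouring table: hold the red spring catch down with one fingertip while the other fingertip pushes the bolt's black knob back, away from the keeper, until the bolt is fully drawn; then let go so that the catch springs up again and keeps the bolt back. Push only: do not grip or force the knob, leave the lid shut, and leave the jars, vial, tape roll, cup and bottle standing where they are.

Things in the scene. Friction and masses are not known exactly. Their poses are not given: they have to be found in the camera images.
- chest: Yellow steel chest 280 (x) x 350 (y) x 165 mm high, fixed to the table; origin under its centre, its front (lid handle, warning diamond) faces -x. Top: a lid hinged on the far (+x) edge; the last 130 mm at the +y end are a fixed deck, level with it, that carries the bolt's keeper. The bolt is drawn towards -y. Directions x, y, z below are the chest's; heights are above the lid's top.
- bolt (a joint): Travel of the steel bolt in m: 0 home in the keeper, growing as it is drawn to -y, 0.052 fully drawn (stop). Starts at 0 to 0.003. Takes 3 N to slide, stays where left. Its lug strikes the catch's tooth at 0.004: beyond, it moves only while the catch is past 0.11 rad. From 0.044 on the lug has passed the tooth and the released catch springs up behind it and keeps the bolt back.
- knob_center (a point): Centre of the bolt's upright black knob, a smooth cylinder 20 mm across (23 mm rim at the top) reaching about 18 mm above and below this point, which is 50 mm up and travels with the bolt. Under it: rod and rod guides, lower than 25 mm, and a lug 12 mm wide in y that reaches 26 mm from the knob's axis towards the catch, lower than 34 mm.
- catch (a joint): Angle of the sprung safety catch in rad: 0 released (red flap slopes up towards the knob by 0.24 rad), 0.24 pressed right down (flap level, stop). Its hinge runs along y, 95 mm to the -x side of the knob's axis and 32 mm up. Pressed 40 mm from the hinge it takes about 3.5 N at first, 9 N at the stop; it springs back by itself.
- catch_press (a point): Point on the top face of the red flap, 40 mm from its hinge, 55 mm (57 released) to the -x side of the knob's axis, level in y with the knob at home; moves with the flap: 43 mm up released, 34 mm right down. From it the flap reaches 45 mm to +y, 50 mm to -y, 17 mm towards the knob (free edge) and 36 mm the other way. A fingertip can slide along it.
- lid (a joint): Angle of the chest's lid in rad: 0 = shut, grows as it is lifted. The lid carries bolt and catch; it is shut at the start and free to lift once the bolt is drawn.
- knob: The knob as a solid (it turns with the chest; origin on the bolt's line at the lid's top, 50 mm under knob_center).
- catch_pad: The red flap as a solid (origin on its hinge, 32 mm above the lid).
- deck_jar: Black pigment jar with copper label, diameter 62 mm, 56 mm tall, loose on the chest's deck at its near side; origin under its centre.
- deck_vial: Small green vial, diameter 29 mm, 60 mm tall, loose on the deck at its far side; origin under its centre.
- tape_roll: Roll of blue tape lying flat, diameter 84 mm, 36 mm tall, loose on the lid in the far -y corner; origin under its centre.
- mix_cup: Clear mixing cup, diameter 84 mm, 105 mm tall, loose on the table to the robot's left; origin under its centre.
- water_bottle: Water bottle, diameter 64 mm, 200 mm tall, loose on the table to the robot's right; origin under its centre.
- blue_jar: Black pigment jar with blue label, diameter 62 mm, 56 mm tall, loose on the table to the robot's right; origin under its centre.
- gold_jar: Black pigment jar with gold label, diameter 62 mm, 56 mm tall, loose on the table to the robot's left; origin under its centre.

How it is judged:
By the outcome, as a careful person would: the job done as asked, in the order asked, and still so for the second after the job is handed in, with the robot touching nothing.
It also fails if it takes over 40 s, if anything falls off the work surface, if the arm or the gripper's body presses on something with over 40 N, if the wrist force passes 120 N, or if a joint passes its speed limit or range.

### The arm

A 7-joint arm with a two-finger parallel gripper is mounted at the origin on the work surface. World frame = base frame: x ahead of the robot, y to its left, z up, the work surface at z = 0. Lengths are in m, angles in degrees, forces in N, time in s.
With the tool pointing down it reaches from about 0.4 to 0.925 m from the base axis. Payload 4.1 kg.
Tool frame: the origin (TCP) lies midway between the tips of the shut fingers; the grasp point (between the pads) lies 19 mm behind it (env.tcp_to_grasp is the distance from the TCP to the grasp point, in m); z points along the fingers, y is the line along which they close (so a half turn about z gives the same grasp; the last joint's range is limited). The gripper opens to 85 mm and grips with 20 to 120 N. Pads are 22 mm wide; open, the fingers measure 114 mm over their backs; the gripper's body (76 mm by 85 mm) begins 54 mm behind the grasp point. The pads swing forward as they close: fully open they stand 13 mm farther back than shut.
Start: joints at [60.734, 22.827, 2.584, 88.041, -1.071, 69.15, -2.905], TCP at [0.26, -0.596, 0.202] pointing down, gripper open.
Joint ranges: [-161.44, 161.44], [-28.35, 127.94], [-78.24, 83.42], [0, 140.83], [-78.03, 258.03], [13.02, 114.36], [-168.23, 168.23]. Speed limits (degrees/s): [147.25, 147.25, 180, 180, 180, 180, 180].

### API

Orientations are given as a 3x3 rotation matrix whose columns are the frame's x, y, z axes.
In Python, from cell import env, eyes gives the robot as it stands. The module is installed in compiled form; this text tells all that it offers.
- The arm moves only by the tool send_rows, never from a script. Its argument "steps" is one flat list of numbers, 7 for each row, row after row: the shift along the tool's x, y, z in m, then the turn, a rotation vector about the tool's x, y, z in degrees, then the opening, from 0 (shut) to 1 (fully open). In form: [tx, ty, tz, wx, wy, wz, claw, tx, ty, tz, wx, wy, wz, claw, ...]. A call has 1 to 8 rows; each row is the pose to reach, as a shift and turn from the pose commanded when the call began, along the tool's axes at that moment; what a row does not reach only later rows make up. A row lasts 1/8 s, in which the tool goes at most 62.5 mm and 10.7 degrees, less where a joint would pass 70% of its speed; a pose out of reach is approached as far as the arm can. A call with a gripper value outside its range is refused whole. The fingers move at their own pace and stop on an object; "grip_force" is the grip in N (left out, the last holds). Time passes only in rows, so rows that repeat a pose let the fingers close. It gives the time, the measured TCP pose, the force, the opening and the grip force at its end, in the units of the state.
- env.sense(): the state, without advancing time (a new reading comes with each control period).
- eyes.get_image(name): name is "scene" or "side" or "wrist"; returns a dict with "image" (384x512x3 uint8, red, green, blue), "z_map" (384x512 float32, m along the optical axis (not along the pixel's ray), 0 where there is no reading), "fx", "fy", "cx", "cy" (pixels), "cam_to_world" (4x4, takes a point from camera to world coordinates); the wrist camera has in their place "tool_from_camera" (4x4, takes a point from camera to tool coordinates, whose origin is the TCP and whose axes are the flange's). Camera axes: x right, y down, z forward; pixel columns grow to the right and rows downward; lengths in m; the calibration is good to about 2 mm. A picture is of the moment at which its call begins: read the wrist's pose just before it.
- env.job_done(): hands the job in; it is judged then, once.
The state is a dict: "time": time; "joint_positions": joint angles; "qvel": joint speeds; "effort": joint torques, N m; "ee_pos": TCP position; "tool_rot": TCP orientation; "wrist_force": force on the tool from outside, world axes, zero at the start; "moment": the same for the moment, N m; "finger_gap": finger opening in m; "grasp_force": force on a finger pad.
Only numpy, scipy, OpenCV 4.12 (cv2) and the standard library are available. Lean on these libraries where they do the work, as an engineer would, in place of code of your own. Each camera call takes 0.05 s, during which the arm holds its last target. There are 200 camera calls.

## Working session

There is one attempt and no reset: what is moved stays moved. The work goes in short steps, Python scripts to look and compute and a tool call to move; the robot and the scene stay as the last step left them, time stands still between calls to the robot, and variables do not carry over. Pictures are saved under pics/ and viewed, at most 10 in all, crops included, and the job is handed in when it is done.

Besides the shell and the picture viewer there is one more tool, called as name(argument=value, ...), one argument or row to a line, values as JSON. send_rows: Moves the arm, as the interface text tells. Its arguments: {"type":"object","properties":{"steps":{"type":"array"},"grip_force":{"type":"number"}},"required":["steps"]}

```bash
mkdir -p pics
cat > h.py <<'E'
import numpy as np, cv2
from cell import env, eyes
def grab(n):
    s=env.sense(); d=eyes.get_image(n)
    if n=='wrist':
        T=np.eye(4);T[:3,:3]=s['tool_rot'];T[:3,3]=s['ee_pos'];d['cam_to_world']=T@d['tool_from_camera']
    z=d['z_map'];v,u=np.mgrid[:384,:512]
    P=np.stack([(u-d['cx'])/d['fx']*z,(v-d['cy'])/d['fy']*z,z,np.ones_like(z)],-1)
    d['P']=(P@np.array(d['cam_to_world']).T)[...,:3]
    return d
def save(d,f,crop=None,k=1):
    im=d['image'][...,::-1]
    if crop: x0,y0,x1,y1=crop; im=im[y0:y1,x0:x1]
    cv2.imwrite('pics/'+f,cv2.resize(im,None,fx=k,fy=k,interpolation=cv2.INTER_CUBIC))
E
python3 - <<'E'
from h import *
a=grab('scene');b=grab('side')
cv2.imwrite('pics/a.png',np.vstack([a['image'],b['image']])[...,::-1][:, :] if 0 else cv2.resize(np.hstack([a['image'],b['image']])[...,::-1],(800,300)))
np.savez('ab.npz',a=a['P'],b=b['P'],ai=a['image'],bi=b['image'])
print(a['cam_to_world'],b['cam_to_world']);s=env.sense();print(s['tool_rot'],s['time'],s['wrist_force'],s['finger_gap'])
E
```

```text
[[-0.85129453  0.40801287 -0.3298835   0.92280871]
 [ 0.52468277  0.65914641 -0.5387337   0.53005252]
 [-0.00236876 -0.63170524 -0.77520506  0.95548088]
 [ 0.          0.          0.          1.        ]] [[ 0.99470549 -0.05957044  0.08373983  0.48372714]
 [-0.10274005 -0.55788921  0.82353149 -0.87758131]
 [-0.00234059 -0.82777472 -0.56105573  0.73109197]
 [ 0.          0.          0.          1.        ]]
[[ 9.16375265e-01  4.00319380e-01 -8.76458614e-04]
 [ 4.00320298e-01 -9.16373967e-01  1.55281218e-03]
 [-1.81543047e-04 -1.77382285e-03 -9.99998410e-01]] 0.1 [-0.60780192 -0.09647327  0.28963373] 0.08556498216467352
```

View pics/a.png

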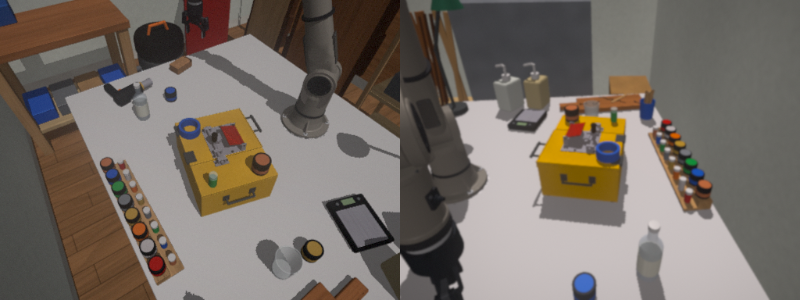

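The overview shows the chest in the middle: at about (225,160) in the left image and (585,155) in the right. The red flap and the black knob are on top. Next I'll fit the chest pose and enlarge the top.

Run:
```python
from h import *
d=np.load('ab.npz')
for k in 'ab':
    P=d[k];hsv=cv2.cvtColor(d[k+'i'],cv2.COLOR_RGB2HSV);H,S,V=[hsv[...,i].astype(int) for i in range(3)]
    reg=(P[...,0]>.3)&(P[...,0]<.95)&(abs(P[...,1])<.4)
    yel=(H>18)&(H<30)&(S>150)&reg&(P[...,2]>.15)&(P[...,2]<.18)
    z=np.median(P[yel][:,2]);r=cv2.minAreaRect(P[yel][:,:2].astype(np.float32)*1000)
    print(k,z,yel.sum(),r,cv2.boxPoints(r).round())
    red=((H<6)|(H>174))&(S>150)&(V>60)&reg&(P[...,2]>.17)&(P[...,2]<.25)
    q=P[red];print('red',len(q),q.mean(0),q.min(0),q.max(0),cv2.minAreaRect(q[:,:2].astype(np.float32)*1000))
    blk=(V<60)&reg&(P[...,2]>z+.045)&(P[...,2]<z+.085)
    q=P[blk];print('hi',len(q));
    n,l,st,c=cv2.connectedComponentsWithStats(blk.astype(np.uint8))
    for i in range(1,n):
        if st[i,4]>8: q=P[l==i];print(st[i],q.mean(0).round(3),q.min(0).round(3),q.max(0).round(3))
a=d['ai'][130:280,210:370,::-1];b=d['bi'][130:260,170:310,::-1]
f=lambda i:cv2.resize(i,(400,375),interpolation=cv2.INTER_CUBIC)
cv2.imwrite('pics/b.png',np.hstack([f(a),f(b)]))
```

```text
a 0.1646445874298535 5728 ((515.478759765625, 26.8031005859375), (351.0014343261719, 282.37335205078125), 76.15147399902344) [[ 336. -110.]
 [ 611. -177.]
 [ 695.  163.]
 [ 420.  231.]]
red 430 [0.47706632 0.02439277 0.205848  ] [ 0.43945423 -0.02684924  0.19735999] [0.51270095 0.06996426 0.21449722] ((476.6357727050781, 22.741291046142578), (93.99907684326172, 56.18014144897461), 75.80891418457031)
hi 184
[271 170   7  10  62] [0.547 0.01  0.227] [ 0.535 -0.002  0.21 ] [0.555 0.019 0.236]
[324 197  23  20 120] [0.48  0.189 0.218] [0.439 0.148 0.21 ] [0.495 0.209 0.223]
b 0.1647681036524017 3615 ((516.6727294921875, 25.076461791992188), (352.2450866699219, 283.7734375), 76.17211151123047) [[ 337. -112.]
 [ 612. -180.]
 [ 697.  162.]
 [ 421.  230.]]
red 251 [0.47547907 0.01831048 0.20581594] [ 0.44367855 -0.02692574  0.19746358] [0.50656845 0.07166841 0.21414984] ((476.4007873535156, 21.753013610839844), (94.70584869384766, 52.57868957519531), 79.26217651367188)
hi 80
[212 140  16   6  46] [0.465 0.152 0.215] [0.441 0.145 0.21 ] [0.49  0.166 0.221]
[246 159   4   9  34] [ 0.543 -0.001  0.223] [ 0.539 -0.006  0.21 ] [0.548 0.005 0.234]
```

View pics/b.png

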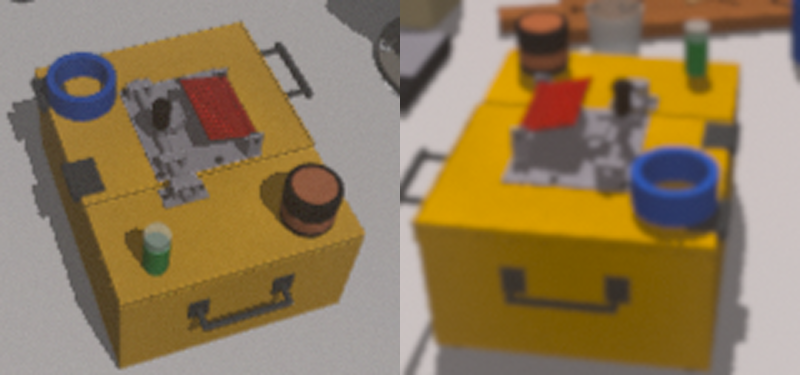

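The left crop shows the knob at about (160,112), the red flap at (218,108) and the keeper at (185,190). The depth data puts the chest centre at (0.516, 0.026) with a yaw of −13.9°. In chest coordinates the knob is at about (30,−12) mm and the press point at about (−28,−10) mm. I'll lift first, then move across.

send_rows(
  steps=[0, 0, -0.05, 0, 0, 0, 0.48, 0, 0, -0.1, 0, 0, 0, 0.48, 0, 0, -0.15, 0, 0, 0, 0.48, 0.035, -0.034, -0.15, 0, 0, 0, 0.48, 0.07, -0.068, -0.15, 0, 0, 0, 0.48, 0.105, -0.102, -0.15, 0, 0, 0, 0.48, 0.14, -0.136, -0.15, 0, 0, 0, 0.48, 0.175, -0.17, -0.15, 0, 0, 0, 0.48],
)

```text
time: 1.1
ee_pos: [0.3528, -0.368, 0.3518]
tool_rot: [[0.916, 0.4, -0.0], [0.4, -0.916, 0.0], [-0.0, -0.0, -1.0]]
wrist_force: [-0.1, -0.1, 1.0]
finger_gap: 0.0413
grasp_force: 0.0
```

send_rows(
  steps=[0.04, -0.038, 0, 0, 0, 0, 0.48, 0.08, -0.076, 0, 0, 0, 0, 0.48, 0.12, -0.115, 0, 0, 0, 0, 0.48, 0.16, -0.153, 0, 0, 0, 0, 0.48, 0.2, -0.191, 0, 0, 0, 0, 0.48, 0.24, -0.23, 0, 0, 0, 0, 0.48, 0.28, -0.268, 0, 0, 0, 0, 0.48, 0.319, -0.307, 0, 0, 0, 0, 0.48],
)

```text
time: 2.1
ee_pos: [0.5222, 0.0406, 0.3519]
tool_rot: [[0.917, 0.4, -0.0], [0.4, -0.917, -0.0], [-0.0, 0.0, -1.0]]
wrist_force: [0.7, -0.9, 0.5]
finger_gap: 0.041
grasp_force: 0.0
```

send_rows(
  steps=[0, 0, 0, 0, 0, -10, 0.48, 0, 0, 0, 0, 0, -20, 0.48, 0, 0, 0, 0, 0, -30, 0.48, 0, 0, 0, 0, 0, -40, 0.48, 0, 0, 0, 0, 0, -52.5, 0.48, 0, 0, 0, 0, 0, -52.5, 0.48, 0, 0, 0, 0, 0, -52.5, 0.48],
)

```text
time: 2.98
ee_pos: [0.5218, 0.0391, 0.352]
tool_rot: [[0.242, 0.97, -0.0], [0.97, -0.242, -0.0], [-0.0, -0.0, -1.0]]
wrist_force: [-1.0, 0.7, -1.1]
finger_gap: 0.0409
grasp_force: 0.0
```

Run:
```python
from h import *
w=grab('wrist');b=grab('side');s=env.sense();print(s['time'],s['ee_pos'],s['tool_rot'],s['finger_gap'],s['wrist_force'],w['tool_from_camera'])
np.savez('w.npz',P=w['P'],im=w['image'])
cv2.imwrite('pics/c.png',w['image'][...,::-1])
```

```text
3.075 [0.52185879 0.03914858 0.35206365] [[ 2.41870538e-01  9.70308504e-01 -2.24418671e-04]
 [ 9.70308504e-01 -2.41870578e-01 -1.74331849e-04]
 [-2.23435950e-04 -1.75589607e-04 -9.99999960e-01]] 0.040686609739805035 [0.22748037 0.08663587 1.08099897] [[ 6.73990133e-04 -9.60884374e-01 -2.76949030e-01  7.02730661e-02]
 [ 9.99999766e-01  6.14788688e-04  3.00593692e-04  3.14204075e-04]
 [-1.18570651e-04 -2.76949168e-01  9.60884563e-01 -1.71701583e-01]
 [ 0.00000000e+00  0.00000000e+00  0.00000000e+00  1.00000000e+00]]
```

View pics/c.png

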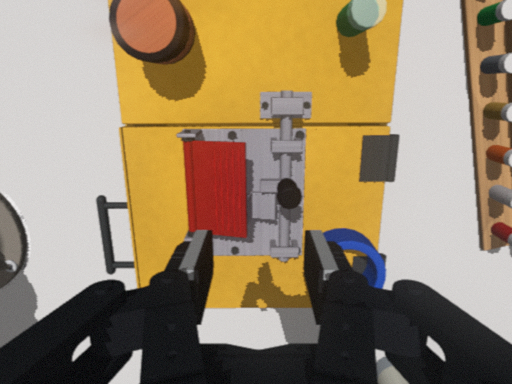

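The wrist view shows the knob top at (289,193), the flap at x 187–246, y 140–238, the lug at (268,186), and the fingertips at about (205,240) and (316,240). Next I'll measure these in the tool frame.

Run:
```python
from h import *
s=env.sense();d=np.load('w.npz');P=d['P'];R=s['tool_rot'];p=s['ee_pos']
Q=(P-p)@R*1000   # tool coords mm
hsv=cv2.cvtColor(d['im'],cv2.COLOR_RGB2HSV);H,S,V=[hsv[...,i].astype(int) for i in range(3)]
v,u=np.mgrid[:384,:512]
kn=(P[...,2]>.222)&(P[...,2]<.240)&(u>265)&(u<310)&(v>170)&(v<215)
f=lambda n,m:print(n,m.sum(),Q[m].min(0).round(1),Q[m].max(0).round(1),np.median(Q[m],0).round(1))
f('knob',kn);f('knobtop',kn&(P[...,2]>.230))
red=((H<6)|(H>174))&(S>150)&(P[...,2]>.19)&(P[...,2]<.22)&(v<245)&(u>150)&(u<260);f('red',red)
r=cv2.minAreaRect(Q[red][:,:2].astype(np.float32));print(r)
for n,a,b in (('L',175,215),('R',303,345)):
  m=(u>=a)&(u<b)&(v>228)&(v<310)&(P[...,2]>.30);f(n,m)
  for vv in (232,236,240,250,260,280):
    k=m&(v==vv); 
    if k.sum(): f(vv,k)
lid=(H>18)&(H<30)&(S>150)&(v<300)&(P[...,2]>.15)&(P[...,2]<.18);f('lid',lid)
r=cv2.minAreaRect(Q[lid][:,:2].astype(np.float32));print(r)
m=(u>262)&(u<310)&(v>85)&(v<125);f('keeper',m)
```

```text
knob 490 [-35.4  17.1 115.2] [-13.2  38.8 126.2] [-23.1  27.8 118.6]
knobtop 463 [-35.4  17.1 115.2] [-13.6  38.8 122. ] [-23.7  27.8 118.5]
red 5395 [-73.6 -70.5 137.7] [ 21.5 -11.6 154. ] [-22.4 -39.9 146.3]
((-26.098209381103516, -40.981040954589844), (58.6867561340332, 95.00899505615234), 89.78685760498047)
L 2701 [ -11.9  -33.6 -171.6] [ 70.3   0.3 -29.7] [ 10.4 -21.5 -61.2]
232 18 [  8.7 -26.6 -38.4] [ 11.5 -20.1 -32. ] [ 10.8 -22.9 -36.9]
236 20 [   6.5  -26.4 -171.6] [ 70.3   0.3 -31.5] [ 10.8 -22.7 -41. ]
240 21 [  5.5 -26.3 -46.2] [ 11.5 -19.9 -33.6] [ 10.8 -22.3 -44.8]
250 39 [  -0.3  -33.2 -171.6] [ 70.3   0.3 -31.5] [ 10.3 -23.8 -52.6]
260 39 [ -5.1 -31.8 -62. ] [ 11.2 -19.9 -32. ] [  9.5 -22.6 -59. ]
280 37 [ -9.6 -25.5 -78. ] [ 12.9 -19.9 -41.2] [  6.9 -21.6 -68.2]
R 2815 [ -11.5    0.3 -171.6] [ 70.3  34.5 -29.3] [ 10.4  22.4 -61.6]
232 18 [  9.1  20.8 -37.8] [ 11.2  27.5 -32.9] [ 10.8  23.9 -36.9]
236 20 [   7.2    0.3 -171.6] [ 70.3  27.6 -33. ] [ 10.8  23.5 -40.9]
240 21 [   4.8    0.3 -171.6] [ 70.3  27.2 -31.9] [ 11.   23.2 -45.1]
250 40 [  -0.6    0.3 -171.6] [ 70.3  34.1 -30.9] [  9.6  24.7 -51.2]
260 41 [ -5.   20.8 -62.3] [ 11.3  33.1 -32.1] [  8.5  23.8 -57.1]
280 39 [-10.1  20.8 -77.6] [ 12.6  27.  -40.5] [  7.2  22.7 -68.6]
lid 46780 [-176.6 -149.9  173.1] [149.2 136.8 201.6] [5.030e+01 1.000e-01 1.871e+02]
((-13.739959716796875, -6.38409423828125), (325.80609130859375, 286.6554870605469), 0.09641724824905396)
keeper 1833 [  17.7    0.3 -171.6] [ 70.9  74.6 336.2] [ 53.5  27.1 183.2]
```

send_rows(
  steps=[0.002, 0, 0.03, 0, 0, 0, 0.565, 0.004, 0.0005, 0.06, 0, 0, 0, 0.565, 0.004, 0.0005, 0.07, 0, 0, 0, 0.565, 0.004, 0.0005, 0.07, 0, 0, 0, 0.565],
)

```text
time: 3.58
ee_pos: [0.5233, 0.0428, 0.2821]
tool_rot: [[0.241, 0.971, -0.001], [0.971, -0.241, -0.0], [-0.0, -0.001, -1.0]]
wrist_force: [2.1, 0.2, 0.1]
finger_gap: 0.048
grasp_force: 0.0
```

Run:
```python
from h import *
s=env.sense();w=grab('wrist');P=w['P'];R=s['tool_rot'];p=s['ee_pos'];Q=(P-p)@R*1000
v,u=np.mgrid[:384,:512];z=P[...,2]
print(p,s['wrist_force'],s['finger_gap'])
kn=(z>.228)&(z<.240)&(Q[...,1]>10)&(Q[...,1]<45)&(Q[...,0]<-5)&(Q[...,0]>-50)
print('knob',kn.sum(),Q[kn].min(0),Q[kn].max(0))
for sg in (-1,1):
  m=(Q[...,1]*sg>19)&(Q[...,1]*sg<40)&(abs(Q[...,0])<16)&(Q[...,2]<15)&(Q[...,2]>-60)
  print(sg,m.sum(),v[m].min(),Q[m].min(0),Q[m].max(0))
save(w,'d.png')
```

```text
[0.52326658 0.04282956 0.28211569] [2.0595482  0.15522762 0.06526042] 0.048002892538833164
knob 772 [-39.50993338  16.45858255  46.54811562] [-17.09376781  39.04063827  54.08499069]
-1 1404 231 [-11.09906886 -37.33300309 -59.96651888] [ 11.6601619  -23.28904792 -30.80520988]
1 1401 231 [-11.84904317  24.28684772 -59.99885572] [ 11.70905615  38.52031434 -31.05948089]
```

View pics/d.png

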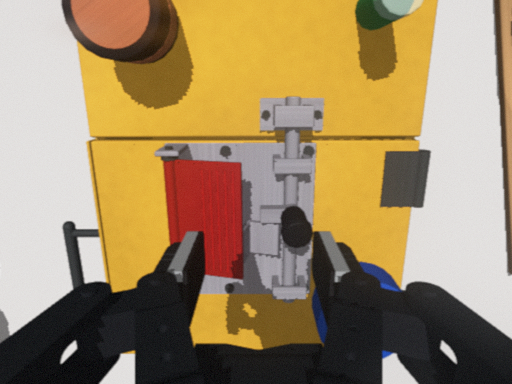

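The knob is at (295,226), clear of the right finger, and the flap is under the left finger. The fingertips seem to sit about 30 mm behind the TCP, so I'll check that with the fixed cameras.

Run:
```python
from h import *
s=env.sense();R=s['tool_rot'];p=s['ee_pos']
for n in ('side','scene'):
  w=grab(n);Q=(w['P']-p)@R*1000
  v,u=np.mgrid[:384,:512]
  m=(abs(Q[...,1])<60)&(abs(Q[...,0])<30)&(Q[...,2]<25)&(Q[...,2]>-120)
  for sg in (-1,1):
    k=m&(Q[...,1]*sg>0);q=Q[k]
    print(n,sg,len(q));
    for i in np.argsort(-q[:,2])[:30:3]:print(q[i].round(1),end=' ')
  if n=='side':
    c=np.array(np.linalg.inv(w['cam_to_world']))@np.r_[p,1];uu=int(w['cx']+w['fx']*c[0]/c[2]);vv=int(w['cy']+w['fy']*c[1]/c[2]);print('TCP px',uu,vv)
    save(w,'e.png',(uu-60,vv-70,uu+60,vv+50),5)
```

```text
side -1 302
[ -4.  -24.1 -33.3] [ -3.1 -24.1 -35.9] [ -8.6 -25.7 -38.2] [ -4.8 -23.6 -39.7] [ -9.4 -28.2 -41.5] [-11.  -25.  -42.4] [ -3.3 -23.6 -45.1] [-12.1 -24.6 -45.9] [-11.1 -27.5 -48.3] [ -7.3 -33.9 -49.2] side 1 292
[ -9.1  28.1 -35.7] [-10.6  25.6 -39.2] [ -5.6  36.1 -40.6] [  3.2  37.5 -42.8] [  5.4  37.2 -44.8] [-11.6  31.5 -46. ] [ -7.8  36.5 -47.6] [  2.   37.8 -49.3] [ -8.7  31.1 -50.6] [ -9.2  36.8 -51.1] TCP px 239 137
scene -1 325
[  5.2 -23.1 -34.3] [ -8.1 -22.8 -36.1] [-10.1 -23.5 -37.6] [  5.6 -33.5 -38.7] [ -7.3 -24.9 -39.8] [  5.7 -35.9 -41.6] [  3.5 -22.9 -43.5] [-11.  -23.2 -44. ] [  9.4 -25.8 -44.7] [ 10.8 -27.9 -45.4] scene 1 307
[  6.1  31.6 -34.2] [  4.6  31.1 -36.3] [  8.4  27.3 -38.8] [  8.   27.3 -42. ] [  7.3  35.1 -43.8] [  5.7  32.  -44.8] [ -1.6  37.4 -46.5] [ -4.8  39.  -47.5] [  5.7  32.2 -48.4] [  4.6  31.9 -50.8]
```

View pics/e.png

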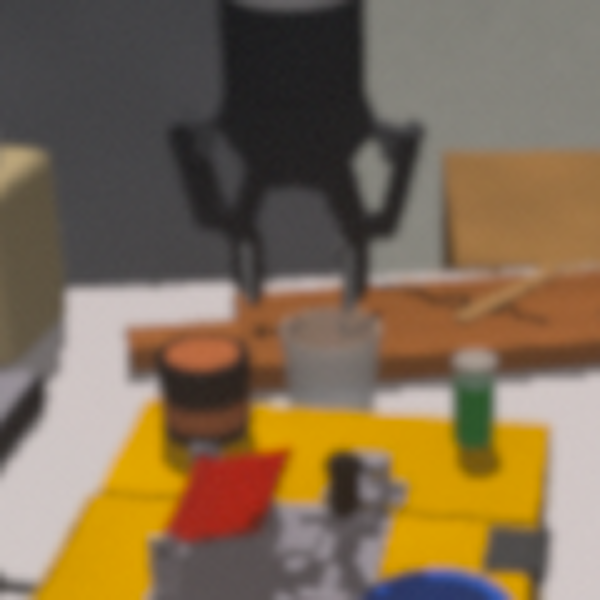

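The fixed cameras agree: with this opening the fingertips sit about 31 mm above the reported TCP. I'll go down in stages and watch the force.

send_rows(
  steps=[0, 0, 0.03, 0, 0, 0, 0.565, 0, 0, 0.06, 0, 0, 0, 0.565, 0, 0, 0.06, 0, 0, 0, 0.565, 0, 0, 0.06, 0, 0, 0, 0.565],
)

```text
time: 4.22
ee_pos: [0.5246, 0.0432, 0.2239]
tool_rot: [[0.24, 0.971, 0.003], [0.971, -0.24, 0.0], [0.001, 0.003, -1.0]]
wrist_force: [0.7, -0.0, -0.3]
finger_gap: 0.0482
grasp_force: 0.0
```

send_rows(
  steps=[0, 0, 0.008, 0, 0, 0, 0.565, 0, 0, 0.016, 0, 0, 0, 0.565, 0, 0, 0.023, 0, 0, 0, 0.565, 0, 0, 0.03, 0, 0, 0, 0.565, 0, 0, 0.03, 0, 0, 0, 0.565],
)

```text
time: 4.85
ee_pos: [0.5229, 0.0428, 0.1914]
tool_rot: [[0.24, 0.971, -0.001], [0.971, -0.24, -0.0], [-0.001, -0.001, -1.0]]
wrist_force: [0.2, 0.2, -0.1]
finger_gap: 0.0486
grasp_force: 0.0
```

Run:
```python
from h import *
s=env.sense();w=grab('wrist');P=w['P'];R=s['tool_rot'];p=s['ee_pos'];Q=(P-p)@R*1000
print(p,s['wrist_force'],s['finger_gap'])
save(w,'f.png')
z=P[...,2]
kn=(z>.226)&(z<.240)&(Q[...,1]>10)&(Q[...,1]<45)&(Q[...,0]<-5)&(Q[...,0]>-50)
print('knob',kn.sum(),Q[kn].min(0),Q[kn].max(0))
```

```text
[0.52285275 0.04284916 0.19138704] [ 0.19323001  0.17234954 -0.05941858] 0.048574169798185844
knob 1223 [-39.15849233  16.49585514 -48.45101545] [ -5.09058174  31.03681626 -34.63765387]
```

View pics/f.png

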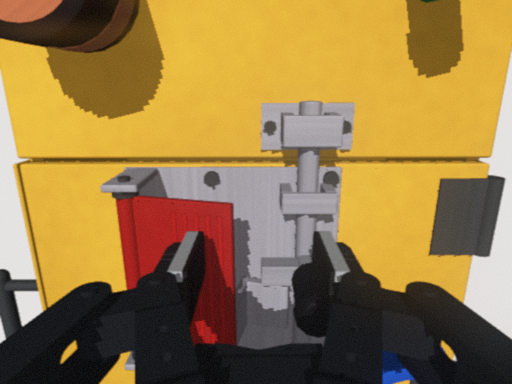

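The left finger is over the flap at (190,240). The right finger is on the keeper side of the knob, which is at (315,295). There's no contact yet, so I'll keep going down slowly.

send_rows(
  steps=[0, 0, 0.004, 0, 0, 0, 0.565, 0, 0, 0.008, 0, 0, 0, 0.565, 0, 0, 0.011, 0, 0, 0, 0.565, 0, 0, 0.014, 0, 0, 0, 0.565, 0, 0, 0.016, 0, 0, 0, 0.565, 0, 0, 0.016, 0, 0, 0, 0.565],
)

```text
time: 5.65
ee_pos: [0.5237, 0.0429, 0.1765]
tool_rot: [[0.24, 0.971, 0.001], [0.971, -0.24, -0.0], [-0.0, 0.001, -1.0]]
wrist_force: [-0.3, -1.3, 2.3]
finger_gap: 0.0483
grasp_force: 1.3
```

send_rows(
  steps=[0, 0, 0.002, 0, 0, 0, 0.565, 0, 0, 0.004, 0, 0, 0, 0.565, 0, 0, 0.006, 0, 0, 0, 0.565, 0, 0, 0.006, 0, 0, 0, 0.565],
)

```text
time: 6.15
ee_pos: [0.5248, 0.0426, 0.1709]
tool_rot: [[0.241, 0.971, 0.003], [0.971, -0.241, -0.0], [0.0, 0.003, -1.0]]
wrist_force: [2.5, -2.0, 6.1]
finger_gap: 0.0483
grasp_force: 2.7
```

The flap is being pressed with about 6 N, roughly 0.16 rad. I'll go 1.5 mm deeper and then start the push.

send_rows(
  steps=[0, 0, 0.0015, 0, 0, 0, 0.565, 0, 0, 0.0015, 0, 0, 0, 0.565, -0.003, 0, 0.0015, 0, 0, 0, 0.565, -0.006, 0, 0.0015, 0, 0, 0, 0.565, -0.009, 0, 0.0015, 0, 0, 0, 0.565, -0.012, 0, 0.0015, 0, 0, 0, 0.565, -0.015, 0, 0.0015, 0, 0, 0, 0.565, -0.018, 0, 0.0015, 0, 0, 0, 0.565],
)

```text
time: 7.15
ee_pos: [0.5205, 0.0304, 0.1697]
tool_rot: [[0.238, 0.971, 0.004], [0.971, -0.238, 0.006], [0.007, 0.002, -1.0]]
wrist_force: [2.5, 6.8, 5.1]
finger_gap: 0.0481
grasp_force: 4.3
```

Run:
```python
from h import *
s=env.sense();w=grab('wrist');R=s['tool_rot'];p=s['ee_pos']
print(p,R.T@s['wrist_force'],s['finger_gap'])
save(w,'g.png')
```

```text
[0.52049901 0.03041508 0.16974199] [ 7.27373774  0.79843545 -5.03858037] 0.048112470144233366
```

View pics/g.png

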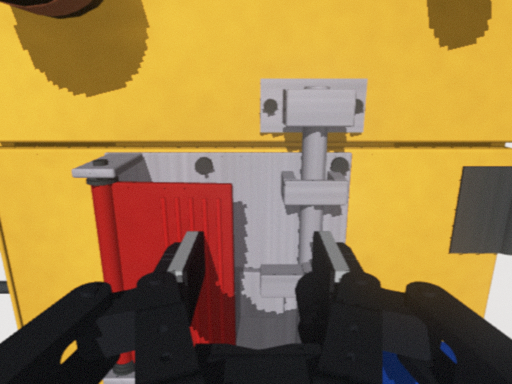

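The flap is nearly level, the knob is in contact and the side force is 7 N, as expected. I'll continue in small steps.

send_rows(
  steps=[-0.002, 0, 0, 0, 0, 0, 0.565, -0.004, 0, 0, 0, 0, 0, 0.565, -0.006, 0, 0, 0, 0, 0, 0.565, -0.006, 0, 0, 0, 0, 0, 0.565],
)

```text
time: 7.7
ee_pos: [0.519, 0.0243, 0.1697]
tool_rot: [[0.238, 0.971, 0.003], [0.971, -0.238, 0.006], [0.007, 0.002, -1.0]]
wrist_force: [1.2, 6.7, 4.3]
finger_gap: 0.048
grasp_force: 4.0
```

The force stayed the same while the arm moved 6 mm, so the bolt is past the tooth and sliding.

send_rows(
  steps=[-0.003, 0, 0, 0, 0, 0, 0.565, -0.006, 0, 0, 0, 0, 0, 0.565, -0.009, 0, 0, 0, 0, 0, 0.565, -0.012, 0, 0, 0, 0, 0, 0.565, -0.015, 0, 0, 0, 0, 0, 0.565, -0.018, 0, 0, 0, 0, 0, 0.565, -0.021, 0, 0, 0, 0, 0, 0.565, -0.024, 0, 0, 0, 0, 0, 0.565],
)

```text
time: 8.7
ee_pos: [0.5133, 0.0012, 0.1697]
tool_rot: [[0.238, 0.971, 0.004], [0.971, -0.238, 0.006], [0.007, 0.002, -1.0]]
wrist_force: [1.7, 7.6, 5.8]
finger_gap: 0.048
grasp_force: 4.3
```

send_rows(
  steps=[-0.003, 0, 0, 0, 0, 0, 0.565, -0.006, 0, 0, 0, 0, 0, 0.565, -0.009, 0, 0, 0, 0, 0, 0.565, -0.009, 0, 0, 0, 0, 0, 0.565],
)

```text
time: 9.2
ee_pos: [0.511, -0.0081, 0.1697]
tool_rot: [[0.238, 0.971, 0.003], [0.971, -0.238, 0.005], [0.006, 0.002, -1.0]]
wrist_force: [1.6, 5.5, 6.4]
finger_gap: 0.0479
grasp_force: 3.9
```

Run:
```python
from h import *
s=env.sense();R=s['tool_rot'];p=s['ee_pos']
print(p,R.T@s['wrist_force'],s['finger_gap'])
c=np.array([.516,.026]);ex=np.array([.971,-.24]);ey=np.array([.24,.971]);print('chest',(p[:2]-c)@ex,(p[:2]-c)@ey, 'start',(np.array([.5233,.0428])-c)@ex,(np.array([.5233,.0428])-c)@ey)
```

```text
[ 0.51104299 -0.00809351  0.16968448] [ 5.74979119  0.25998611 -6.35384169] 0.04790364513966899
chest 0.0033691862049134978 -0.034294476888200864 start 0.003056299999999974 0.018064799999999992
```

About 45 mm is drawn. Now the last part, up to the stop.

send_rows(
  steps=[-0.002, 0, 0, 0, 0, 0, 0.565, -0.004, 0, 0, 0, 0, 0, 0.565, -0.006, 0, 0, 0, 0, 0, 0.565, -0.008, 0, 0, 0, 0, 0, 0.565, -0.008, 0, 0, 0, 0, 0, 0.565],
)

```text
time: 9.82
ee_pos: [0.5097, -0.0136, 0.1697]
tool_rot: [[0.237, 0.972, 0.004], [0.972, -0.237, 0.008], [0.009, 0.002, -1.0]]
wrist_force: [3.8, 10.3, 5.3]
finger_gap: 0.048
grasp_force: 5.7
```

send_rows(
  steps=[-0.0015, 0, 0, 0, 0, 0, 0.565, -0.003, 0, 0, 0, 0, 0, 0.565, -0.003, 0, 0, 0, 0, 0, 0.565],
)

```text
time: 10.2
ee_pos: [0.5097, -0.0137, 0.1698]
tool_rot: [[0.234, 0.972, 0.006], [0.972, -0.234, 0.012], [0.013, 0.003, -1.0]]
wrist_force: [4.6, 13.9, 2.8]
finger_gap: 0.0481
grasp_force: 8.1
```

The bolt is at the stop: the force rises with no further motion. I'll back off the knob and then rise straight up to let the catch go.

send_rows(
  steps=[0.004, 0, 0, 0, 0, 0, 0.565, 0.008, 0, 0, 0, 0, 0, 0.565, 0.011, 0, 0, 0, 0, 0, 0.565, 0.011, 0, -0.005, 0, 0, 0, 0.565, 0.011, 0, -0.012, 0, 0, 0, 0.565, 0.011, 0, -0.03, 0, 0, 0, 0.565, 0.011, 0, -0.07, 0, 0, 0, 0.565, 0.011, 0, -0.11, 0, 0, 0, 0.565],
)

```text
time: 11.2
ee_pos: [0.5096, -0.0115, 0.2804]
tool_rot: [[0.24, 0.971, 0.0], [0.971, -0.24, 0.001], [0.001, 0.0, -1.0]]
wrist_force: [-0.1, -0.0, -0.3]
finger_gap: 0.0482
grasp_force: 0.0
```

send_rows(
  steps=[0, 0, -0.04, 0, 0, 0, 0.565, 0, 0, -0.07, 0, 0, 0, 0.565, 0, 0, -0.07, 0, 0, 0, 0.565, 0, 0, -0.07, 0, 0, 0, 0.565],
)

```text
time: 11.7
ee_pos: [0.5092, -0.012, 0.3482]
tool_rot: [[0.24, 0.971, -0.001], [0.971, -0.24, 0.0], [-0.0, -0.001, -1.0]]
wrist_force: [0.2, -0.3, -0.2]
finger_gap: 0.0484
grasp_force: 0.0
```

Run:
```python
from h import *
s=env.sense();w=grab('wrist');P=w['P']
c=np.array([.516,.026]);ex=np.array([.971,-.24]);ey=np.array([.24,.971])
X=(P[...,:2]-c)@ex*1000;Y=(P[...,:2]-c)@ey*1000;Z=P[...,2]*1000-165
kn=(Z>57)&(Z<75)&(X>10)&(X<50)&(Y<10)&(Y>-90)
print(s['time'],s['ee_pos'],s['wrist_force'],'knob',kn.sum(),X[kn].min(),X[kn].max(),Y[kn].min(),Y[kn].max())
hsv=cv2.cvtColor(w['image'],cv2.COLOR_RGB2HSV)
red=((hsv[...,0]<6)|(hsv[...,0]>174))&(hsv[...,1]>150)&(Z>25)&(Z<55)&(abs(Y)<70)&(X<10)&(X>-80)
print('red',X[red].min(),X[red].max(),Y[red].min(),Y[red].max(),np.percentile(Z[red],[1,50,99]))
save(w,'i.png')
```

```text
11.7 [ 0.50921459 -0.01204478  0.34821629] [ 0.16483185 -0.31399201 -0.1902168 ] knob 511 19.54463624848336 41.707690994237495 -71.34213448257108 -49.428113502356766
red -68.15336008679596 -9.156048887122713 -59.31650043280615 35.718568791532626 [34.55494132 40.64891682 47.94837662]
```

View pics/i.png

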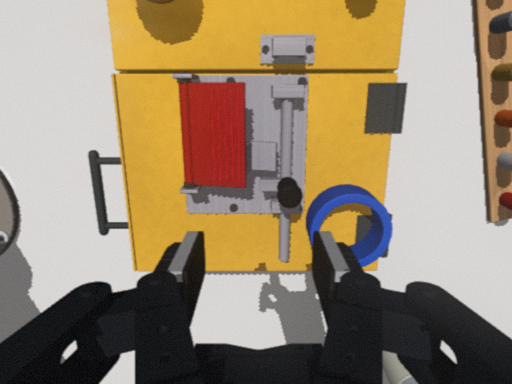

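The rod is out of the keeper (bolt end at about (287,90)). The knob is at (289,192), about 51 mm drawn. The flap's free edge is back up at 48 mm, so the catch has sprung up, and nothing else looks disturbed.

```bash
python3 -c "
from cell import env
print(env.job_done())"
```

```text
the job is handed in; nothing more can be done
None
```

The bolt is fully drawn to its stop (about 51 mm measured), the red catch has sprung back up behind the lug, the gripper is clear of everything, and the job is handed in.

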